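# Put the battery chargers on charge

### The job

Put the two battery chargers on charge: on the bench power strip, tap on the large main switch first, then the switch in front of the four-cell charger, then the switch in front of the two-cell charger. Each rocker goes on by tapping its raised front end (the end away from the chargers) fully down, lightly, with a fingertip. Leave the switches of the two capped outlets off, and do not lift, unplug or shift anything.

Things in the scene. Friction and masses are not known exactly. Their poses are not given: they have to be found in the camera images.
- strip: Grey metal power strip screwed to the bench, 96 (x) x 400 (y) x 42 mm high, 3 mm flanges to y = +-227. Origin: centre of its underside. x points from its front edge (switches, robot side) to its back (chargers), y left along it, z up. Five black rockers pivot at x = -26: main at y = -155 (right end, no outlet), others at y = -85, -10, 65, 140, each before its outlet.
- sw_main (a joint): Large main rocker, 30 mm (along x) by 22 mm: 0 = off (front end raised), 0.4 rad = fully on (front end down, back end raised). On counts from 0.3. It stays wherever it is left; pushing its front end down takes about 2.5 N, then it meets its stop, which gives about 1 mm per 10 N.
- sw_main_tap (a point): Point on the main rocker's upper face, mid-width, 3 mm in from its front end, the spot to tap; moves with the rocker. About 50 mm above the bench when off, 45.5 mm when fully on (front end then level, 3.5 mm above the strip's top).
- sw1 (a joint): Rocker switch of outlet 1 (number 1 counted from the main switch), 24 mm (along x) by 16 mm: 0 = off (front end raised), 0.4 rad = fully on (front end down). On counts from 0.3. Stays wherever it is left; about 2.5 N to push, then its stop, which gives about 1 mm per 10 N.
- sw1_tap (a point): Point on the upper face of rocker 1, mid-width, 3 mm in from its front end, the spot to tap; moves with the rocker. About 49 mm above the bench when off, 45.5 mm when fully on.
- outlet1 (a point): Centre of outlet 1 at the strip's top, strip x = 16 mm, y = -85 mm; its switch is 42 mm in front of it.
- sw2 (a joint): Rocker switch of outlet 2 (number 2 counted from the main switch), 24 mm (along x) by 16 mm: 0 = off (front end raised), 0.4 rad = fully on (front end down). On counts from 0.3. Stays wherever it is left; about 2.5 N to push, then its stop, which gives about 1 mm per 10 N.
- sw2_tap (a point): Point on the upper face of rocker 2, mid-width, 3 mm in from its front end, the spot to tap; moves with the rocker. About 49 mm above the bench when off, 45.5 mm when fully on.
- outlet2 (a point): Centre of outlet 2 at the strip's top, strip x = 16 mm, y = -10 mm; its switch is 42 mm in front of it.
- sw3 (a joint): Rocker switch of outlet 3 (number 3 counted from the main switch), 24 mm (along x) by 16 mm: 0 = off (front end raised), 0.4 rad = fully on (front end down). On counts from 0.3. Stays wherever it is left; about 2.5 N to push, then its stop, which gives about 1 mm per 10 N.
- sw3_tap (a point): Point on the upper face of rocker 3, mid-width, 3 mm in from its front end, the spot to tap; moves with the rocker. About 49 mm above the bench when off, 45.5 mm when fully on.
- outlet3 (a point): Centre of outlet 3 at the strip's top, strip x = 16 mm, y = 65 mm; its switch is 42 mm in front of it.
- sw4 (a joint): Rocker switch of outlet 4 (number 4 counted from the main switch), 24 mm (along x) by 16 mm: 0 = off (front end raised), 0.4 rad = fully on (front end down). On counts from 0.3. Stays wherever it is left; about 2.5 N to push, then its stop, which gives about 1 mm per 10 N.
- sw4_tap (a point): Point on the upper face of rocker 4, mid-width, 3 mm in from its front end, the spot to tap; moves with the rocker. About 49 mm above the bench when off, 45.5 mm when fully on.
- outlet4 (a point): Centre of outlet 4 at the strip's top, strip x = 16 mm, y = 140 mm; its switch is 42 mm in front of it.
- charger4: Large white battery charger with four AA cells side by side, 80 mm (x) by 70 mm (y) by 31 mm high over the cells. Origin at its plug, on the centre of the outlet that it is plugged into, at the strip's top; from there the body runs 12 mm forward and 68 mm back along x. Its prongs reach 13 mm into the outlet; it can be in any of the four outlets.
- charger2: Small white battery charger with two AA cells side by side, 80 mm (x) by 44 mm (y) by 31 mm high over the cells. Origin at its plug, on the centre of the outlet that it is plugged into, at the strip's top; from there the body runs 12 mm forward and 68 mm back along x. Its prongs reach 13 mm into the outlet; it can be in any of the four outlets.
- cap_a: White round safety cap, 36 mm across and 7 mm high, closing an unused outlet. Origin at the outlet's centre at the strip's top.
- cap_b: White round safety cap, 36 mm across and 7 mm high, closing an unused outlet. Origin at the outlet's centre at the strip's top.
- oil: Small amber immersion-oil bottle with a black cap, 29 mm across, 56 mm high, loose in front of the strip. Origin at the centre of its underside.
- objective: Steel microscope objective standing on the bench, 31 mm across, 46 mm high, tapering upward. Origin at the centre of its underside.
- jar: White jar with a black lid, 45 mm across, 48 mm high, loose in front of the strip. Origin at the centre of its underside.
- slide_case: Blue slide case, 165 mm (its x) by 100 mm (its y) by 40 mm high, loose, left of the strip. Origin at the centre of its underside.
- marker_tray: Open grey tray with whiteboard markers, 110 mm (its x) by 170 mm (its y) by 40 mm high, fixed to the bench, right of the strip. Origin at the centre of its underside.
There are look-alikes about, which are no part of the job. What is shaped like the cap_b but green or turquoise is not meant.

How it is judged (in metres and radians):
On the way, in this order (a step that is already met when the one before it is completed fails the run):
1. the main switch is on, the four outlet switches still off (value of joint sw_main above 0.3 rad and value of joint each of sw1, sw2, sw3, sw4 below 0.1 rad), for 0.1 s.
2. then the four-cell charger's switch is on, the other three outlet switches off (value of joint sw_main above 0.3 rad and ((horizontal distance between charger4 and outlet1 below 0.02 m and value of joint sw1 above 0.3 rad) or (not (horizontal distance between charger4 and outlet1 below 0.02 m) and value of joint sw1 below 0.1 rad)) and ((horizontal distance between charger4 and outlet2 below 0.02 m and value of joint sw2 above 0.3 rad) or (not (horizontal distance between charger4 and outlet2 below 0.02 m) and value of joint sw2 below 0.1 rad)) and ((horizontal distance between charger4 and outlet3 below 0.02 m and value of joint sw3 above 0.3 rad) or (not (horizontal distance between charger4 and outlet3 below 0.02 m) and value of joint sw3 below 0.1 rad)) and ((horizontal distance between charger4 and outlet4 below 0.02 m and value of joint sw4 above 0.3 rad) or (not (horizontal distance between charger4 and outlet4 below 0.02 m) and value of joint sw4 below 0.1 rad))), for 0.1 s.
3. then the two-cell charger's switch is on as well, the capped outlets' switches off (value of joint sw_main above 0.3 rad and ((horizontal distance between any of charger4, charger2 and outlet1 below 0.02 m and value of joint sw1 above 0.3 rad) or (not (horizontal distance between any of charger4, charger2 and outlet1 below 0.02 m) and value of joint sw1 below 0.1 rad)) and ((horizontal distance between any of charger4, charger2 and outlet2 below 0.02 m and value of joint sw2 above 0.3 rad) or (not (horizontal distance between any of charger4, charger2 and outlet2 below 0.02 m) and value of joint sw2 below 0.1 rad)) and ((horizontal distance between any of charger4, charger2 and outlet3 below 0.02 m and value of joint sw3 above 0.3 rad) or (not (horizontal distance between any of charger4, charger2 and outlet3 below 0.02 m) and value of joint sw3 below 0.1 rad)) and ((horizontal distance between any of charger4, charger2 and outlet4 below 0.02 m and value of joint sw4 above 0.3 rad) or (not (horizontal distance between any of charger4, charger2 and outlet4 below 0.02 m) and value of joint sw4 below 0.1 rad))), for 0.1 s.
At the end, for the whole second after the job is handed in: Main switch and both chargers' switches on (joint above 0.3 rad), both capped outlets' switches off (below 0.1 rad); chargers and caps in their outlets (within 8 mm of the start), bottle, objective, jar and slide case within 20 mm of where they stood, all at rest (all of step 3 and distance of each of charger4, charger2, cap_a, cap_b from where it was at the start of the episode below 0.008 m and distance of each of oil, objective, jar, slide_case from where it was at the start of the episode below 0.02 m and linear speed of each of charger4, charger2, cap_a, cap_b, oil, objective, jar, slide_case below 0.02 m/s); the robot touches nothing.
It fails at once if an outlet's switch is tapped on while the main switch is off (value of joint sw_main below 0.2 rad and value of joint any of sw1, sw2, sw3, sw4 above 0.2 rad).
It fails at once if the two-cell charger's switch is on while the four-cell charger's is off (((horizontal distance between charger2 and outlet1 below 0.02 m and value of joint sw1 above 0.2 rad) or (horizontal distance between charger2 and outlet2 below 0.02 m and value of joint sw2 above 0.2 rad) or (horizontal distance between charger2 and outlet3 below 0.02 m and value of joint sw3 above 0.2 rad) or (horizontal distance between charger2 and outlet4 below 0.02 m and value of joint sw4 above 0.2 rad)) and ((horizontal distance between charger4 and outlet1 below 0.02 m and value of joint sw1 below 0.2 rad) or (horizontal distance between charger4 and outlet2 below 0.02 m and value of joint sw2 below 0.2 rad) or (horizontal distance between charger4 and outlet3 below 0.02 m and value of joint sw3 below 0.2 rad) or (horizontal distance between charger4 and outlet4 below 0.02 m and value of joint sw4 below 0.2 rad))).
It fails at once if a capped outlet's switch is tapped on ((not (horizontal distance between any of charger4, charger2 and outlet1 below 0.02 m) and value of joint sw1 above 0.2 rad) or (not (horizontal distance between any of charger4, charger2 and outlet2 below 0.02 m) and value of joint sw2 above 0.2 rad) or (not (horizontal distance between any of charger4, charger2 and outlet3 below 0.02 m) and value of joint sw3 above 0.2 rad) or (not (horizontal distance between any of charger4, charger2 and outlet4 below 0.02 m) and value of joint sw4 above 0.2 rad)).
It fails at once if a charger or cap is lifted, unplugged or shifted (more than 8 mm), or the bottle, objective, jar or slide case is (more than 20 mm) (distance of any of charger4, charger2, cap_a, cap_b from where it was at the start of the episode above 0.008 m or distance of any of oil, objective, jar, slide_case from where it was at the start of the episode above 0.02 m).
It fails at once if the strip or a switch is struck hard instead of tapped lightly (over 30 N) (contact force between strip and the fingers above 30 N or contact force between strip and the arm above 30 N).
It also fails if it takes over 48 s, if anything falls off the work surface, if the arm or the gripper's body presses on something with over 40 N, if the wrist force passes 120 N, or if a joint passes its speed limit or range.

### The arm

A 6-joint arm with a two-finger parallel gripper is mounted at the origin on the work surface. World frame = base frame: x ahead of the robot, y to its left, z up, the work surface at z = 0. Lengths are in m, angles in degrees, forces in N, time in s.
With the tool pointing down it reaches from about 0.325 to 0.75 m from the base axis. Payload 7.6 kg.
Tool frame: the origin (TCP) lies at the very end of the fingers, on their centre line; the grasp point (between the pads) lies 19 mm behind it; z points along the fingers, y is the line along which they close (so a half turn about z gives the same grasp; the last joint's range is limited). The gripper opens to 85 mm and grips with 20 to 120 N. Pads are 22 mm wide; open, the fingers measure 114 mm over their backs; the gripper's body (76 mm by 85 mm) begins 54 mm behind the grasp point. The pads swing forward as they close: fully open they stand 13 mm farther back than shut.
Start: joints at [-70.376, 2.991, 80.254, -0, 96.75, -4.028], TCP at [0.211, -0.481, 0.231] pointing down, gripper open.
Joint ranges: [-166.34, 166.34], [-52.06, 124.39], [6.96, 135.62], [-60.46, 240.46], [14.63, 156.25], [-167.68, 167.68]. Speed limits (degrees/s): [147.25, 147.25, 172.46, 180, 180, 180].

### API

Orientations are given as [roll, pitch, yaw] about the fixed x, y, z axes, in that order (R = Rz(yaw) Ry(pitch) Rx(roll)).
In Python, from rig import env, optics gives the robot as it stands.
- The arm moves only by the tool send_rows, never from a script. Its argument "plan" is a list that holds one entry, the list of rows, each a list of 5 numbers: the opening, from -1 (shut) to 1 (fully open), so that 0 is half open, then the shift along the tool's x, y, z in mm, then the turn about the tool's z in rad. In form: [[[gripper, dx, dy, dz, roll], ...]]. A call has 1 to 12 rows; each row is the pose to reach, as a shift and turn from the pose commanded when the call began, along the tool's axes at that moment; what a row does not reach only later rows make up. A row lasts 1/10 s, in which the tool goes at most 50 mm and 8.59 degrees, less where a joint would pass 70% of its speed; a pose out of reach is approached as far as the arm can. A call with a gripper value outside its range is refused whole. The fingers move at their own pace and stop on an object; "grip_force" is the grip in N (left out, the last holds). Time passes only in rows, so rows that repeat a pose let the fingers close. It gives the time, the measured TCP pose, the force, the opening and the grip force at its end, in the units of the state.
- env.observe(): the state, without advancing time (a new reading comes with each control period).
- optics.get_image(name): name is "scene" or "top" or "wrist"; returns the picture (400x640x3 uint8, blue, green, red); there is no depth.
- optics.get_calibration(name): a dict with "fx", "fy", "cx", "cy" (pixels), "R" (3x3) and "t" (3): a world point X has camera coordinates R X + t. Camera axes: x right, y down, z forward; pixel columns grow to the right and rows downward; lengths in m; the calibration is good to about 2 mm. A picture is of the moment at which its call begins: read the wrist's pose just before it. get_calibration takes no time and is no camera call; for the wrist camera it gives the pose at the moment of the call.
- env.finish_job(): hands the job in; it is judged then, once.
Trained networks look in the newest picture that a camera, given by its name, has taken for a name from the list of things; names that differ only in an ending like _2 or _b are one class to them, and where a whole thing is asked for, a point or a joint stands for the part that bears it (a point fixed in the world has none). Each returns a list of dicts, best first, with "confidence" (0 to 1); they miss things now and then, are a little off and sometimes report something else, mostly with a low value. They report only what shows in the picture. A call takes as long as a camera call. They do not tell look-alikes from the thing itself.
- optics.silhouettes(camera, query): "region" (400x640 bool, what is visible of it) and "box" ([left, top, width, height] in pixels, round what is visible of it).
- optics.tip_of(camera, query): "location" ([row, column] in pixels: a listed point, or the origin of a listed thing).
The state is a dict: "time": time; "q": joint angles; "qvel": joint speeds; "effort": joint torques, N m; "tcp_pos": TCP position; "ee_rot": TCP orientation; "wrist_force": force on the tool from outside, world axes, zero at the start; "ft_torque": the same for the moment, N m; "grip_width": finger opening in m; "gripper_force": force on a finger pad.
Only numpy, scipy, OpenCV 4.12 (cv2) and the standard library are available. Lean on these libraries where they do the work, as an engineer would, in place of code of your own. Each camera call takes 0.05 s, during which the arm holds its last target. There are 200 camera calls.

## Working session

There is one attempt and no reset: what is moved stays moved. The work goes in short steps, Python scripts to look and compute and a tool call to move; the robot and the scene stay as the last step left them, time stands still between calls to the robot, and variables do not carry over. Pictures are saved under pics/ and viewed, at most 10 in all, crops included, and the job is handed in when it is done.

Besides the shell and the picture viewer there is one more tool, called after "Emit:" by a JSON object that holds its "fn" and its "kwargs", one argument or row to a line. send_rows: Moves the arm, as the interface text tells. Its arguments: {"type":"object","properties":{"plan":{"type":"array","items":{"type":"array","items":{"type":"array","items":{"type":"number"}}}},"grip_force":{"type":"number"}},"required":["plan"]}

```bash
ls; mkdir -p pics; python3 - <<'E'
from rig import env, optics
import cv2, numpy as np
print(env.observe())
for n in("top","scene"):
    im=optics.get_image(n); cv2.imwrite(f"pics/{n}0.png",im)
    for q in ["strip","charger4","charger2","cap_a","sw_main_tap","sw1_tap","sw2_tap","sw3_tap","sw4_tap","outlet1","outlet4"]:
        print(n,q,[(np.round(d["location"],1).tolist(),round(d["confidence"],2)) for d in optics.tip_of(n,q)][:4])
E
```

```text
pics
{'time': 0.0, 'q': array([-7.03774554e+01,  3.02808490e+00,  8.03147452e+01,  2.08515917e-03,
        9.67465798e+01, -4.02910276e+00]), 'qvel': array([-0.01530814,  0.03497873,  0.0624155 ,  0.04218006, -0.02674031,
        0.04424892]), 'effort': array([ 6.42321993e-04, -3.81682777e+01, -3.60177720e+01, -1.69688502e-05,
        6.40572020e-03, -7.60503298e-06]), 'tcp_pos': array([ 0.21053778, -0.48061366,  0.23044929]), 'ee_rot': array([-1.79910957e+02, -8.34820023e-03,  2.36518842e+01]), 'wrist_force': array([ 0.41982085, -0.09671758, -0.39233099]), 'ft_torque': array([0.00511551, 0.00563789, 0.01204139]), 'gripper_force': 0.0, 'grip_width': 0.0855110357300122}
top strip [([202.9, 318.0], 0.89), ([209.8, 364.1], 0.63)]
top charger4 [([196.1, 272.2], 0.75), ([194.2, 317.5], 0.74)]
top charger2 [([196.1, 272.2], 0.75), ([194.2, 317.5], 0.74)]
top cap_a [([195.8, 343.5], 0.65), ([158.6, 276.1], 0.59), ([239.0, 334.8], 0.53), ([165.0, 297.6], 0.5)]
top sw_main_tap [([209.3, 362.3], 0.59)]
top sw1_tap [([208.1, 340.9], 0.6)]
top sw2_tap [([211.0, 318.6], 0.52), ([200.6, 425.5], 0.
[... 363 characters left out ...]
.5], 0.22)]
scene charger2 [([218.6, 308.6], 0.91), ([221.3, 366.0], 0.61), ([198.2, 284.5], 0.22)]
scene cap_a [([215.6, 277.3], 0.7), ([196.1, 374.9], 0.69), ([221.2, 338.9], 0.64), ([262.8, 323.3], 0.63)]
scene sw_main_tap [([195.9, 258.1], 0.39)]
scene sw1_tap [([197.9, 285.3], 0.62)]
scene sw2_tap [([201.1, 313.3], 0.41), ([196.0, 325.8], 0.36)]
scene sw3_tap [([204.1, 338.0], 0.53), ([196.1, 286.5], 0.46)]
scene sw4_tap [([212.2, 278.0], 0.45), ([208.6, 370.3], 0.39)]
scene outlet1 [([212.1, 278.4], 0.97), ([226.4, 365.7], 0.89), ([218.4, 335.7], 0.87), ([214.8, 308.6], 0.64)]
scene outlet4 [([212.1, 278.4], 0.97), ([226.4, 365.7], 0.89), ([218.4, 335.7], 0.87), ([214.8, 308.6], 0.64)]
```

```bash
cat > h.py <<'E'
import numpy as np, cv2
from rig import env, optics
def ray(name,row,col,z,c=None):
    c=c or optics.get_calibration(name); R=np.array(c["R"]);t=np.array(c["t"])
    o=-R.T@t; d=R.T@np.array([(col-c["cx"])/c["fx"],(row-c["cy"])/c["fy"],1])
    return o+d*(z-o[2])/d[2]
def proj(c,P):
    p=np.array(c["R"])@np.array(P)+np.array(c["t"]); return c["fx"]*p[0]/p[2]+c["cx"],c["fy"]*p[1]/p[2]+c["cy"]
E
python3 - <<'E'
from h import *
for q,r,c,z in [("strip",202.9,318,0),("main",209.3,362.3,.05),("s1",208.1,340.9,.049),("s2",211,318.6,.049),("s4",214.8,270.6,.049),("o4",195.4,272.6,.042),("o1",196.7,343.4,.042),("o2",196.5,318.1,.042)]:
    print(q,ray("top",r,c,z).round(4))
for q,r,c in[("o",212.1,278.4),("o",226.4,365.7),("o",218.4,335.7),("o",214.8,308.6)]: print("scene",ray("scene",r,c,.042).round(4))
c=optics.get_calibration("top");print(c["t"],c["fx"])
a=cv2.imread("pics/top0.png")[120:280,200:440]; b=cv2.imread("pics/scene0.png")[140:300,200:440]
cv2.imwrite("pics/a.png",cv2.resize(a,None,fx=3.3,fy=3.3,interpolation=2)); cv2.imwrite("pics/b.png",cv2.resize(b,None,fx=3.3,fy=3.3,interpolation=2))
E
```

```text
strip [0.5389 0.0264 0.    ]
main [ 0.5135 -0.1136  0.05  ]
s1 [ 0.5157 -0.0462  0.049 ]
s2 [0.5047 0.0239 0.049 ]
s4 [0.4887 0.1748 0.049 ]
o4 [0.5523 0.1721 0.042 ]
o1 [ 0.5539 -0.0541  0.042 ]
o2 [0.5524 0.0266 0.042 ]
scene [ 0.554  -0.0475  0.042 ]
scene [0.5581 0.1703 0.042 ]
scene [0.546  0.0953 0.042 ]
scene [0.5476 0.0278 0.042 ]
[0.02630162 0.53986611 1.20063828] 393.58055706211155
```

View pics/a.png

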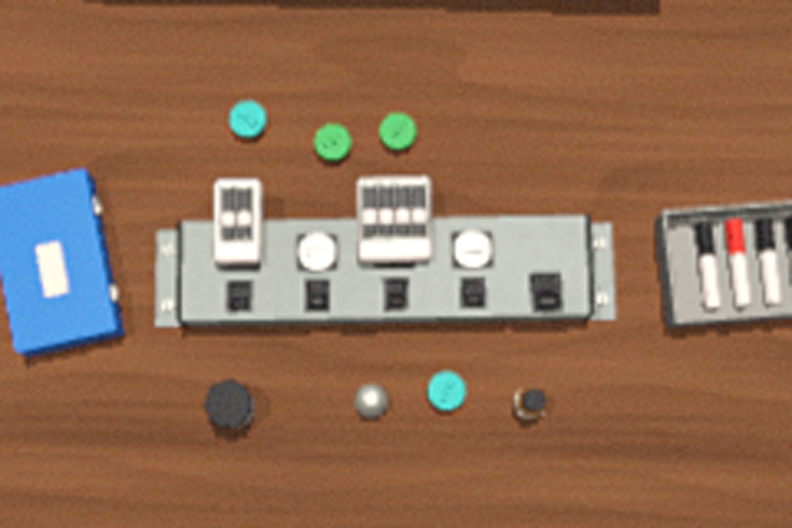

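View pics/b.png

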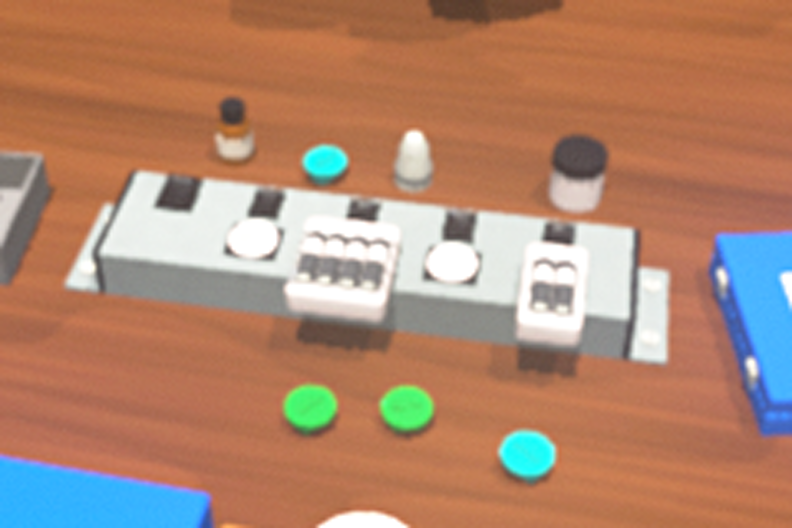

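The four-cell charger is in outlet 2, with its switch at about crop (396,294). The two-cell charger is in outlet 4, with its switch at about (238,296). The white caps are in outlets 1 and 3, and the main switch is at (546,291). I'll close the gripper and move above the main switch.

Emit:
{"fn": "send_rows", "kwargs": {
  "plan": [
    [[-1,45,-24,0,0.1],[-1,90,-48,0,0.2],[-1,135,-72,0,0.3],[-1,180,-97,0,0.395],[-1,225,-121,0,0.395],[-1,270,-145,0,0.395],[-1,315,-170,0,0.395],[-1,360,-194,10,0.395],[-1,400,-217,20,0.395],[-1,400,-217,30,0.395],[-1,400,-217,30,0.395],[-1,400,-217,30,0.395]]
  ]
}}

```text
time: 2.4
tcp_pos: [0.4895, -0.1225, 0.2014]
ee_rot: [180.0, 0.0, 1.0]
wrist_force: [0.3, -0.3, 0.0]
grip_width: -0.0001
gripper_force: 0.0
```

```bash
python3 - <<'E'
from h import *
s=env.observe();print(s["time"],s["tcp_pos"],s["ee_rot"],s["wrist_force"],s["grip_width"])
c=optics.get_calibration("wrist");print(c,-np.array(c["R"]).T@np.array(c["t"]))
im=optics.get_image("wrist");cv2.imwrite("pics/w1.png",im)
for q,z in [("sw_main_tap",.05),("sw1_tap",.049),("sw2_tap",.049),("outlet1",.042),("cap_a",.042),("charger4",.042),("strip",0)]:
    print(q,[(np.round(d["location"],1).tolist(),round(d["confidence"],2),ray("wrist",*d["location"],z,c)[:2].round(4)) for d in optics.tip_of("wrist",q)][:4])
print("tcp px",proj(c,s["tcp_pos"]))
E
```

```text
2.4 [ 0.48950584 -0.1224545   0.20138269] [1.79977877e+02 3.36323465e-02 9.83519173e-01] [ 0.26104274 -0.30936185  0.01111282] -5.905687191896635e-05
{'fx': 334.7469697202269, 'fy': 334.7469697202269, 'cx': 317.4751040296448, 'cy': 204.05293362545262, 'R': array([[ 1.74763455e-02, -9.99847275e-01, -5.73363159e-05],
       [-9.55126602e-01, -1.67116306e-02,  2.95726048e-01],
       [-2.95681841e-01, -5.11344713e-03, -9.55272789e-01]]), 't': array([-0.13086695,  0.43705236,  0.49412117])} [ 0.56583007 -0.12101644  0.34276524]
sw_main_tap [([117.9, 521.3], 0.7, array([ 0.5547, -0.2941])), ([170.2, 320.3], 0.59, array([ 0.5067, -0.1245]))]
sw1_tap [([165.3, 241.9], 0.58, array([ 0.5097, -0.0549]))]
sw2_tap []
outlet1 []
cap_a [([108.3, 236.9], 0.84, array([ 0.5581, -0.0515])), ([112.2, 65.0], 0.79, array([0.5523, 0.0977])), ([234.9, 231.3], 0.58, array([ 0.44  , -0.0398]))]
charger4 [([110.2, 146.8], 0.68, array([0.5552, 0.0265]))]
strip [([127.2, 162.4], 0.65, array([0.5375, 0.0337]))]
tcp px (np.float64(317.7131048416724), np.float64(270.1232532165907))
```

View pics/w1.png

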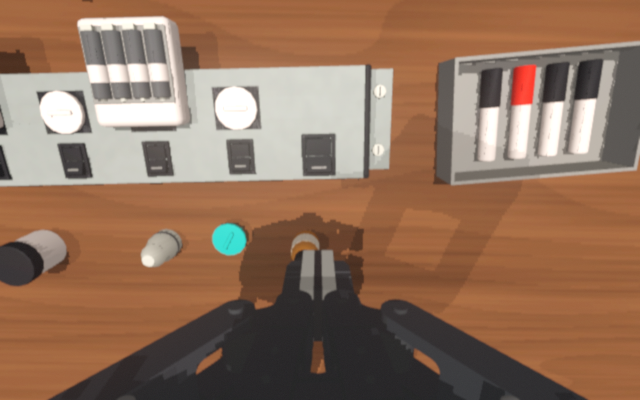

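```bash
python3 - <<'E'
from h import *
c=optics.get_calibration("wrist")
for n,col,r,z in [("backR",367,66,.042),("frontR",368,178,.042),("front0",2,186,.042),("back0",2,74,.042)]:
    print(n,ray("wrist",r,col,z,c).round(4))
L=[(-155,236.9)]
caps=np.array([ray("wrist",108,236.5,.049,c)[:2],ray("wrist",112,63,.049,c)[:2]]);print(caps)
im=cv2.imread("pics/w1.png")
cv2.imwrite("pics/w1c.png",cv2.resize(im[55:195,0:400],None,fx=2,fy=3,interpolation=2))
from scipy.optimize import least_squares
g=cv2.cvtColor(im,6); 
# dark rocker-frame centroids
for n,x0,x1 in [("m",300,340),("1",225,258),("2",142,175),("3",58,90)]:
    m=(g[130:182,x0:x1]<75); ys,xs=np.nonzero(m); print(n,xs.min()+x0,xs.max()+x0,ys.min()+130,ys.max()+130, ray("wrist",(ys.min()+ys.max())/2+130,(xs.min()+xs.max())/2+x0,.044,c).round(4))
E
```

```text
backR [ 0.5945 -0.1616  0.042 ]
frontR [ 0.4991 -0.1683  0.042 ]
front0 [0.4857 0.1701 0.042 ]
back0 [0.583  0.1448 0.042 ]
[[ 0.55907553 -0.05244172]
 [ 0.55328466  0.09479315]]
m 311 333 162 173 [ 0.5085 -0.1258  0.044 ]Traceback (most recent call last):
  File "<stdin>", line 13, in <module>
    return umr_minimum(a, axis, None, out, keepdims, initial, where)
ValueError: zero-size array to reduction operation minimum which has no identity
```

View pics/w1c.png

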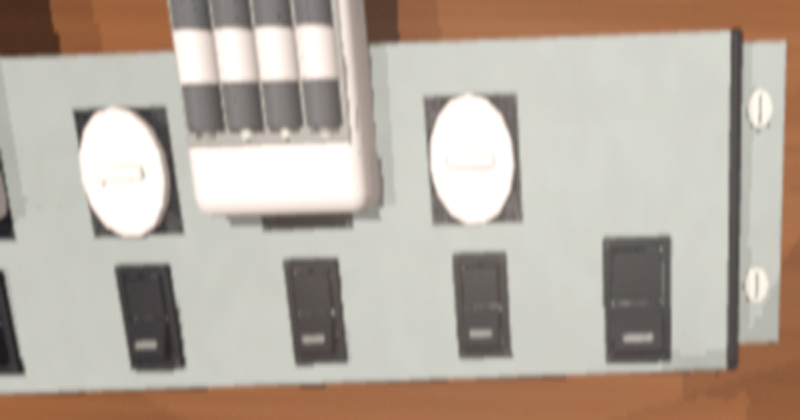

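Strip fit: origin (0.540, 0.031) with 2.2° yaw. The caps and the front edge agree on this. Descending over the front end of the main rocker.

Emit:
{"fn": "send_rows", "kwargs": {
  "plan": [
    [[-1,14.5,3.5,40,0],[-1,14.5,3.5,80,0],[-1,14.5,3.5,115,0],[-1,14.5,3.5,135,0],[-1,14.5,3.5,145,0],[-1,14.5,3.5,147,0],[-1,14.5,3.5,149,0],[-1,14.5,3.5,151,0],[-1,14.5,3.5,152,0],[-1,14.5,3.5,153,0]]
  ]
}}

```text
time: 3.8
tcp_pos: [0.505, -0.1252, 0.0493]
ee_rot: [179.9, -0.1, 1.0]
wrist_force: [-0.8, -0.2, 3.3]
grip_width: 0.0002
gripper_force: 1.5
```

Emit:
{"fn": "send_rows", "kwargs": {
  "plan": [
    [[-1,0,0,1,0],[-1,0,0,2,0],[-1,0,0,3,0],[-1,0,0,3.5,0],[-1,0,0,4,0],[-1,0,0,4,0],[-1,0,0,4,0]]
  ]
}}

```text
time: 4.5
tcp_pos: [0.5046, -0.1251, 0.0448]
ee_rot: [180.0, -0.0, 1.0]
wrist_force: [-3.9, -1.0, 5.5]
grip_width: -0.0001
gripper_force: 3.2
```

Emit:
{"fn": "send_rows", "kwargs": {
  "plan": [
    [[-1,0,0,-15,0],[-1,0,0,-50,0],[-1,-2,-40,-80,0],[-1,-2,-85,-90,0],[-1,-2,-130,-90,0],[-1,-2,-144,-90,0],[-1,-2,-144,-90,0],[-1,-2,-144,-90,0]]
  ]
}}

```text
time: 5.3
tcp_pos: [0.4999, 0.0185, 0.1338]
ee_rot: [180.0, 0.0, 1.0]
wrist_force: [0.7, 0.1, -0.6]
grip_width: -0.0003
gripper_force: 0.0
```

```bash
python3 - <<'E'
from h import *
s=env.observe();print(s["time"],s["tcp_pos"],s["ee_rot"],s["wrist_force"])
c=optics.get_calibration("wrist")
im=optics.get_image("wrist");
def P(xs,ys,z):
    a=np.radians(2.2);return [.5398+xs*np.cos(a)-ys*np.sin(a),.0306+xs*np.sin(a)+ys*np.cos(a),z]
for xs,ys,z in [(-35,-10,.049),(-38,-155,.0455),(-35,140,.049),(-35,-85,.049),(-48,-200,.042),(-48,200,.042)]:
    x,y=proj(c,P(xs/1e3,ys/1e3,z));print(xs,ys,x,y);cv2.circle(im,(int(x),int(y)),2,(0,0,255),-1)
cv2.imwrite("pics/w2.png",im)
E
```

```text
5.3 [0.49991182 0.01845413 0.13378443] [1.79975837e+02 4.19037360e-02 1.03247236e+00] [ 0.68844936  0.080409   -0.64145431]
-35 -10 316.65414118870706 205.3539047938795
-38 -155 518.6195604445978 204.01577122760855
-35 140 105.66123977554682 209.39108850419424
-35 -85 422.75056861188375 203.32383285474484
-48 -200 575.0837310910576 214.41192666122566
-48 200 34.580139851909166 224.61942528870912
```

View pics/w2.png

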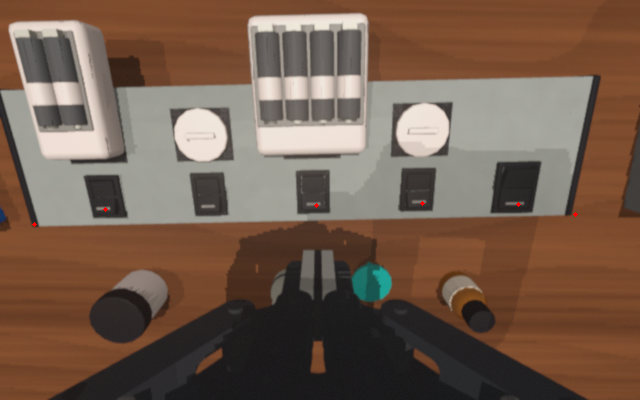

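The projected tap points sit on the front ends of all the rockers, and the main rocker looks on. Next, tap sw2.

Emit:
{"fn": "send_rows", "kwargs": {
  "plan": [
    [[-1,0,0,40,0],[-1,0,0,70,0],[-1,0,0,79,0],[-1,0,0,82,0],[-1,0,0,84,0],[-1,0,0,85.5,0],[-1,0,0,87,0],[-1,0,0,88,0],[-1,0,0,89,0],[-1,0,0,89,0],[-1,0,0,89,0]]
  ]
}}

```text
time: 6.45
tcp_pos: [0.5003, 0.019, 0.0455]
ee_rot: [180.0, -0.0, 1.0]
wrist_force: [1.1, -2.2, 1.7]
grip_width: -0.0003
gripper_force: 1.1
```

Emit:
{"fn": "send_rows", "kwargs": {
  "plan": [
    [[-1,0,0,0.5,0],[-1,0,0,1,0],[-1,0,0,1,0],[-1,0,0,1,0]]
  ]
}}

```text
time: 6.85
tcp_pos: [0.5003, 0.019, 0.0449]
ee_rot: [180.0, -0.0, 1.0]
wrist_force: [-0.9, -1.0, 5.2]
grip_width: -0.0
gripper_force: 2.9
```

Emit:
{"fn": "send_rows", "kwargs": {
  "plan": [
    [[-1,0,0,-15,0],[-1,0,0,-50,0],[-1,-3,-40,-80,0],[-1,-3,-85,-90,0],[-1,-3,-130,-90,0],[-1,-3,-150,-90,0],[-1,-3,-150,-90,0],[-1,-3,-150,-90,0]]
  ]
}}

```text
time: 7.65
tcp_pos: [0.4939, 0.169, 0.1336]
ee_rot: [180.0, 0.1, 1.1]
wrist_force: [-0.5, -1.1, 0.2]
grip_width: 0.0002
gripper_force: 0.0
```

```bash
python3 - <<'E'
from h import *
im=optics.get_image("wrist");cv2.imwrite("pics/w3.png",im)
E
```

```text
(no output)
```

View pics/w3.png

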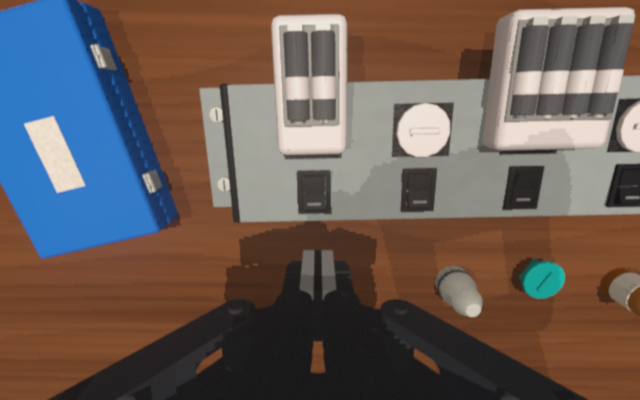

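sw2 at (523,187) looks down, sw4 at (314,192) is in line with the fingers, and nothing has shifted. Tapping sw4 now.

Emit:
{"fn": "send_rows", "kwargs": {
  "plan": [
    [[-1,0,0,40,0],[-1,0,0,70,0],[-1,0,0,79,0],[-1,0,0,82,0],[-1,0,0,84,0],[-1,0,0,85.5,0],[-1,0,0,87,0],[-1,0,0,88,0],[-1,0,0,89,0],[-1,0,0,89.5,0],[-1,0,0,89.5,0],[-1,0,0,89.5,0]]
  ]
}}

```text
time: 8.9
tcp_pos: [0.4945, 0.169, 0.0451]
ee_rot: [180.0, -0.0, 1.0]
wrist_force: [-2.4, -0.8, 4.4]
grip_width: -0.0004
gripper_force: 2.1
```

Emit:
{"fn": "send_rows", "kwargs": {
  "plan": [
    [[-1,0,0,0.5,0],[-1,0,0,0.5,0],[-1,0,0,-15,0],[-1,0,0,-50,0],[-1,-10,60,-90,0],[-1,-10,100,-140,0],[-1,-10,140,-180,0],[-1,-10,140,-180,0],[-1,-10,140,-180,0],[-1,-10,140,-180,0]]
  ]
}}

```text
time: 9.9
tcp_pos: [0.487, 0.0286, 0.2246]
ee_rot: [-180.0, -0.0, 0.9]
wrist_force: [-0.5, -0.5, -0.5]
grip_width: 0.0001
gripper_force: 0.0
```

```bash
python3 - <<'E'
from h import *
im=optics.get_image("wrist");cv2.imwrite("pics/w4.png",cv2.resize(im[60:260],(800,400),interpolation=2)[:, :])
E
```

```text
(no output)
```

View pics/w4.png

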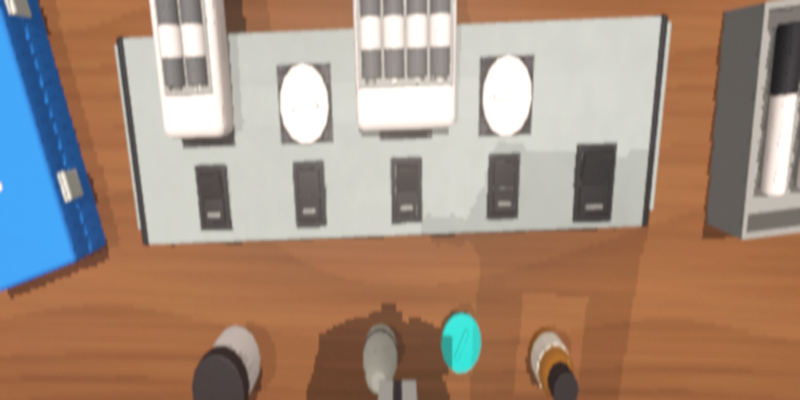

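Main (595,182), sw2 (406,190) and sw4 (213,197) are tipped on. sw1 (503,185) and sw3 (310,193) are unchanged, and nothing has moved. Handing in.

```bash
python3 -c "
from rig import env
print(env.finish_job())"
```

```text
the job is handed in; nothing more can be done
None
```

I tapped on the main switch, then the four-cell charger's switch (outlet 2), then the two-cell charger's (outlet 4), and handed the job in at about 10 s; the last picture showed those three on, both capped outlets' switches off and nothing shifted, but the hand-in returned no verdict.

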